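# Put the salt away in the push-to-open spice cabinet

### The job

Press the round steel button on top of the small wooden cabinet so that its hidden tray springs out, then put the salt shaker with the light grey cap upright in the tray, leaving the tray out. Leave the two black-capped spice jars standing where they are.

Things in the scene. Friction and masses are not known exactly. Their poses are not given: they have to be found in the camera images.
- latch_top (a point): Centre of the top of a round steel push button, 36 mm across, on a fixed wooden cabinet (190 deep x 150 wide x 118 mm high, up to 0.2 rad askew). Button top 136 mm above the worktop. Pushed down it travels 12 mm on a spring (1.6 to 4.4 N) and springs back; from 9 mm down it frees the tray, which slides out by itself in about 2 s and stays out. x into the cabinet away from the robot, y left, z up
- tray (a joint): How far the tray has come out of the cabinet's front, towards the robot (cabinet -x), in m: 0 shut and latched, 0.13 fully out.
- tray_mid (a point): Mid-width point on the tray floor, 65 mm behind its front panel, 14 mm above the worktop. Moves with the tray: hidden inside when shut; when out, the middle of the open part, 130 mm (x) by 116 mm (y), between the front panel (10 mm thick, top 117 mm above the worktop), side rails 19 mm above the tray floor, and the cabinet's front (118 mm high). Axes: x into the cabinet, y left, z up
- salt_mid (a point): Centre, half-way up, of the salt shaker: clear with grey contents and a light grey domed cap, 44 mm across, 90 mm tall, upright and loose on the worktop. z is its upright axis.
- spice_a: Bystander: spice jar with a black cap, dark contents, 41 mm across, 105 mm tall, loose; origin at the centre of its underside.
- spice_b: Bystander: spice jar with a black cap, pale green contents, 41 mm across, 105 mm tall, loose; origin at the centre of its underside.
There are look-alikes about, which are no part of the job. What is shaped like the part that bears latch_top but pink or red is not meant.

How it is judged:
By the outcome, as a careful person would: the job done as asked, in the order asked, and still so for the second after the job is handed in, with the robot touching nothing.
It also fails if it takes over 54 s, if anything falls off the work surface, if the arm or the gripper's body presses on something with over 40 N, if the wrist force passes 120 N, or if a joint passes its speed limit or range.

### The arm

A 7-joint arm with a two-finger parallel gripper is mounted at the origin on a cart in front of the work surface, level with it; the furniture and walls round the work are solid. World frame = base frame: x ahead of the robot, y to its left, z up, the work surface at z = 0. Lengths are in m, angles in rad, forces in N, time in s.
With the tool pointing down it reaches from about 0.425 to 0.925 m from the base axis. Payload 6.8 kg.
Tool frame: the origin (TCP) lies on the front face of the gripper's body, between the roots of the fingers; the fingertips stand 73 mm ahead of it and the grasp point (between the pads) lies 54 mm ahead of it (bot.finger_overhang is the z of the fingertips in the tool frame, in m); z points along the fingers, y is the line along which they close (so a half turn about z gives the same grasp; the last joint's range is limited). The gripper opens to 85 mm and grips with 20 to 120 N. Pads are 22 mm wide; open, the fingers measure 114 mm over their backs; the gripper's body (76 mm by 85 mm) begins 54 mm behind the grasp point. The pads swing forward as they close: fully open they stand 13 mm farther back than shut.
Start: joints at [-1.284, 0.477, 0.022, 1.555, -0.011, 1.109, -0.083], TCP at [0.26, 0.623, 0.304] pointing down, gripper open.
Joint ranges: [-2.96, 2.96], [-0.34, 2.1], [-1.41, 1.46], [0.24, 2.44], [-1.37, 4.51], [0.17, 1.92], [-2.96, 2.96]. Speed limits (rad/s): [2.39, 2.39, 3.14, 3.14, 3.14, 3.14, 3.14].

### API

Orientations are given as a unit quaternion [w, x, y, z].
In Python, from station import bot gives the robot as it stands.
- The arm moves only by the tool servo_tool, never from a script. Its argument "motion" is one flat list of numbers, 7 for each row, row after row: the shift along the tool's x, y, z as a fraction of full scale, then the turn, a rotation vector about the tool's x, y, z as a fraction of full scale, then the closure, from 0 (fully open) to 1 (shut). In form: [tx, ty, tz, ax, ay, az, gripper, tx, ty, tz, ax, ay, az, gripper, ...]. A call has 1 to 5 rows; each row shifts and turns the commanded pose from where the row before left it, along the tool's axes as they then stand; what a row does not reach is not made up. Full scale, the value 1, is 0.02 m for a shift and 0.15 rad for a turn. A row lasts 1/8 s, in which the tool goes at most 62.5 mm and 10.7 degrees, less where a joint would pass 70% of its speed; a pose out of reach is approached as far as the arm can. A call with a number of a shift or a turn outside -1 to 1 is refused whole. A call with a gripper value outside its range is refused whole. The fingers move at their own pace and stop on an object; "grip_force" is the grip in N (left out, the last holds). Time passes only in rows, so rows that do not move let the fingers close. It gives the time, the measured TCP pose, the force, the opening and the grip force at its end, in the units of the state.
- bot.get_obs(): the state, without advancing time (a new reading comes with each control period).
- bot.read_camera(name): name is "side" or "top" or "wrist"; returns the picture (400x640x3 uint8, red, green, blue); there is no depth.
- bot.get_calibration(name): a dict with "mtx" (3x3 intrinsics, pixels), "k1" (the pictures are not rectified: a ray, as slopes to the right and down, at radius r is drawn at 1 + k1 r^2 times it, then the intrinsics apply), "rvec" (rotation vector, rad) and "tvec" (3), from world to camera coordinates, as OpenCV has them. Camera axes: x right, y down, z forward; pixel columns grow to the right and rows downward; lengths in m; the calibration is good to about 2 mm. A picture is of the moment at which its call begins: read the wrist's pose just before it. get_calibration takes no time and is no camera call; for the wrist camera it gives the pose at the moment of the call.
- bot.hand_in(): hands the job in; it is judged then, once.
Trained networks look in the newest picture that a camera, given by its name, has taken for a name from the list of things; names that differ only in an ending like _2 or _b are one class to them, and where a whole thing is asked for, a point or a joint stands for the part that bears it (a point fixed in the world has none). Each returns a list of dicts, best first, with "p" (0 to 1); they miss things now and then, are a little off and sometimes report something else, mostly with a low value. They report only what shows in the picture. A call takes as long as a camera call. They do not tell look-alikes from the thing itself.
- bot.boxes_of(camera, name): "uv" ([column, row] in pixels, amid what is visible of it).
The state is a dict: "t": time; "q": joint angles; "joint_vel": joint speeds; "joint_torque": joint torques, N m; "eef_pos": TCP position; "tool_rot": TCP orientation; "contact_force": force on the tool from outside, world axes, zero at the start; "torque": the same for the moment, N m; "gripper_width": opening from 0.0 (shut) to 1.0 (fully open); "grasp_force": force on a finger pad.
Only numpy, scipy, OpenCV 4.12 (cv2) and the standard library are available. Lean on these libraries where they do the work, as an engineer would, in place of code of your own. Each camera call takes 0.05 s, during which the arm holds its last target. There are 200 camera calls.

## Working session

There is one attempt and no reset: what is moved stays moved. The work goes in short steps, Python scripts to look and compute and a tool call to move; the robot and the scene stay as the last step left them, time stands still between calls to the robot, and variables do not carry over. Pictures are saved under pics/ and viewed, at most 10 in all, crops included, and the job is handed in when it is done.

Besides the shell and the picture viewer there is one more tool, called after ">>>" in YAML: its name, and indented under it one key for each argument. servo_tool: Moves the arm, as the interface text tells. Shift numbers are shares of 0.02 m and turn numbers shares of 0.15 rad, none past 1 either way. Its arguments: {"type":"object","properties":{"motion":{"type":"array","items":{"type":"number","minimum":-1,"maximum":1}},"grip_force":{"type":"number"}},"required":["motion"]}

```bash
mkdir -p pics; cat > h.py <<'E'
import numpy as np, cv2
from station import bot
def cam(c):
    k=bot.get_calibration(c); R=cv2.Rodrigues(np.array(k["rvec"],float))[0]
    return np.array(k["mtx"],float),k["k1"],R,np.array(k["tvec"],float).ravel()
def ray(c,uv):
    K,k1,R,t=cam(c); d=np.array([k1,0,0,0,0],float)
    p=cv2.undistortPoints(np.array([[uv]],float),K,d).ravel()
    return -R.T@t, R.T@np.array([p[0],p[1],1])
def at_z(c,uv,z):
    o,d=ray(c,uv); return o+d*(z-o[2])/d[2]
def proj(c,P):
    K,k1,R,t=cam(c)
    return cv2.projectPoints(np.array(P,float).reshape(-1,1,3),cv2.Rodrigues(R)[0],t,K,np.array([k1,0,0,0,0],float))[0].reshape(-1,2)
def tri(c1,u1,c2,u2):
    o1,d1=ray(c1,u1);o2,d2=ray(c2,u2);d1/=np.linalg.norm(d1);d2/=np.linalg.norm(d2)
    s=np.linalg.lstsq(np.c_[d1,-d2],o2-o1,rcond=None)[0]
    a=o1+s[0]*d1;b=o2+s[1]*d2; return (a+b)/2,np.linalg.norm(a-b)
def save(c,n):
    im=bot.read_camera(c); cv2.imwrite(f"pics/{n}.png",im[:,:,::-1]); return im
E
python3 - <<'E'
from h import *
np.set_printoptions(precision=3,suppress=True)
s=bot.get_obs();print(s["t"],s["eef_pos"],s["tool_rot"],s["gripper_width"])
a=save("top","top0");b=save("side","side0")
cv2.imwrite("pics/both0.png",np.vstack([a,b])[:,:,::-1][:, :])
for c in("top","side"):
    print(c, ray(c,(320,200)))
    for n in("latch_top","tray","salt_mid","spice_a"):
        print(n,[(np.round(x["uv"]),round(x["p"],2)) for x in bot.boxes_of(c,n)])
E
```

```text
0.0 [0.259 0.623 0.303] [-0.     0.196  0.981 -0.001] 1.000905304932906
top (array([ 0.352, -0.119,  1.276]), array([ 0.163,  0.012, -0.987]))
latch_top [(array([424., 156.]), 0.56), (array([338., 174.]), 0.47)]
tray [(array([343., 219.]), 0.64), (array([435., 201.]), 0.55), (array([480., 270.]), 0.46)]
salt_mid [(array([188., 228.]), 0.73)]
spice_a [(array([256., 235.]), 0.65), (array([222., 219.]), 0.49)]
side (array([ 0.272, -1.135,  0.658]), array([ 0.256,  0.848, -0.465]))
latch_top [(array([398., 241.]), 0.64), (array([351., 317.]), 0.52), (array([340., 196.]), 0.45)]
tray [(array([350., 275.]), 0.92), (array([275., 346.]), 0.83), (array([300., 225.]), 0.67)]
salt_mid [(array([260., 168.]), 0.67)]
spice_a [(array([267., 191.]), 0.89), (array([260., 170.]), 0.75), (array([275., 175.]), 0.54)]
```

View pics/top0.png

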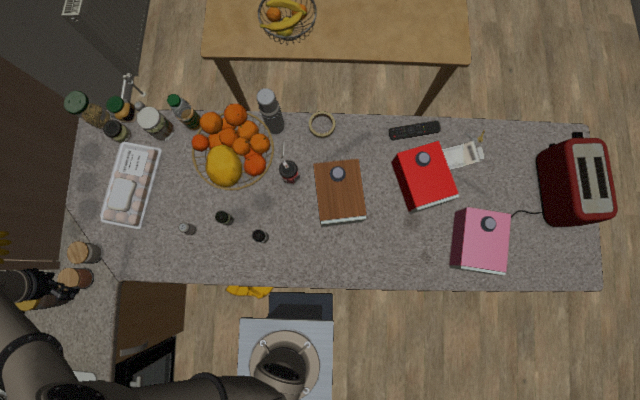

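View pics/side0.png

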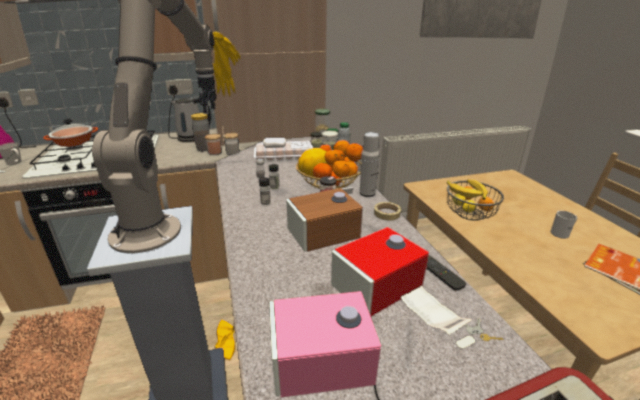

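The top view shows the wooden cabinet around (340,190) with its steel button at (338,174). The salt shaker is at (188,228), and the black-capped jars are at (222,218) and (260,236). The red and pink cabinets are decoys.

```bash
python3 - <<'E'
from h import *
np.set_printoptions(precision=3,suppress=True)
a=cv2.imread("pics/top0.png")
c=cv2.resize(a[145:265,170:380],None,fx=3.8,fy=3.8,interpolation=cv2.INTER_CUBIC)
cv2.imwrite("pics/crop0.png",c)
print("btn",at_z("top",(338,174),.136),tri("top",(338,174),"side",(340,196)))
print("salt",at_z("top",(188,228),.075))
print("spice",at_z("top",(222,218),.1),at_z("top",(260,236),.1))
for uv in((320,222),(366,218),(314,163),(362,160)):print(at_z("top",uv,.118))
E
```

```text
btn [ 0.627 -0.16   0.136] (array([ 0.631, -0.161,  0.129]), np.float64(0.004800861511188681))
salt [0.445 0.331 0.075]
spice [0.479 0.212 0.1  ] [0.424 0.084 0.1  ]
[ 0.473 -0.107  0.118]
[ 0.49  -0.253  0.118]
[ 0.666 -0.082  0.118]
[ 0.68  -0.239  0.118]
```

View pics/crop0.png

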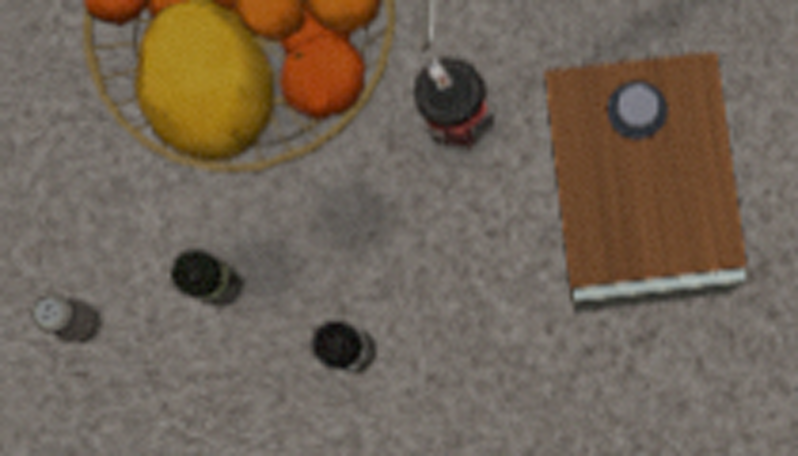

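The crop puts the button at crop pixel (638,106) and the salt cap at (52,313). The cabinet's top corners are at (547,72), (717,55), (745,270) and (572,290).

```bash
cat >> h.py <<'E'
def plan(P,yaw=None):
    s=bot.get_obs(); w,x,y,z=s["tool_rot"]
    from scipy.spatial.transform import Rotation as Ro
    R=Ro.from_quat([x,y,z,w]).as_matrix()
    cy=np.arctan2(R[1,1],R[0,1])-np.pi/2
    if yaw is not None:
        print("turn az units",-(yaw-cy)/.15)
        R=np.array([[-np.cos(yaw),-np.sin(yaw),0],[-np.sin(yaw),np.cos(yaw),0],[0,0,-1.]])
    print("t",round(s["t"],2),"pos",np.round(s["eef_pos"],4),"yaw",round(cy,3),"F",np.round(s["contact_force"],1),"w",round(s["gripper_width"],3),"gf",s["grasp_force"])
    print("shift units", np.round(R.T@(np.array(P)-s["eef_pos"])/.02,2))
E
python3 - <<'E'
from h import *
np.set_printoptions(precision=3,suppress=True)
f=lambda x,y:((x+.5)/3.8+170-.5,(y+.5)/3.8+145-.5)
C=[at_z("top",f(*p),.118) for p in((547,72),(717,55),(745,270),(572,290))]
print(np.array(C))
ax=(C[0]+C[1]-C[2]-C[3]);ay=C[0]+C[3]-C[1]-C[2]
print(np.arctan2(ax[1],ax[0]),np.arctan2(-ay[0],ay[1]),np.linalg.norm(ax)/2,np.linalg.norm(ay)/2,sum(C)/4)
print("btn",at_z("top",f(638,106),.136))
print("salt",at_z("top",f(52,313),.087),at_z("top",f(86,326),0.0))
print("finger",bot.finger_overhang)
b=at_z("top",f(638,106),.136); plan([b[0],b[1],.25],.07)
E
```

```text
[[ 0.664 -0.081  0.118]
 [ 0.683 -0.227  0.118]
 [ 0.497 -0.252  0.118]
 [ 0.476 -0.108  0.118]]
0.1394236286684341 0.13692048830029913 0.1885072012182212 0.14675458376719522 [ 0.58  -0.167  0.118]
btn [ 0.632 -0.159  0.136]
salt [0.446 0.342 0.087] [0.442 0.343 0.   ]
finger 0.0726
turn az units -3.098874560387415
t 0.5 pos [0.26  0.623 0.304] yaw -0.395 F [ 0.   0.2 -0. ] w 0.999 gf 0.0
shift units [-15.82 -40.3    2.69]
```

>>> servo_tool:
  motion: [0,0,0,0,0,-0.89,1,0,0,0,0,0,-0.89,1,0,0,0,0,0,-0.89,1,0,0,0,0,0,-0.88,1]

```text
t: 1.0
eef_pos: [0.2596, 0.6231, 0.3039]
tool_rot: [0.0, -0.071, 0.997, 0.0]
contact_force: [-0.4, -0.4, 0.3]
gripper_width: 0.143
grasp_force: 0.0
```

>>> servo_tool:
  motion: [-0.32,-1,0,0,0,0,1,-0.32,-1,0,0,0,0,1,-0.32,-1,0,0,0,0,1,-0.32,-1,0,0,0,0,1,-0.32,-1,0,0,0,0,1]

```text
t: 1.62
eef_pos: [0.3058, 0.5269, 0.3041]
tool_rot: [0.0, -0.068, 0.998, 0.0]
contact_force: [0.2, -0.0, -0.6]
gripper_width: 0.0
grasp_force: 0.0
```

>>> servo_tool:
  motion: [-0.32,-1,0,0,0,0,1,-0.32,-1,0,0,0,0,1,-0.32,-1,0,0,0,0,1,-0.32,-1,0,0,0,0,1,-0.32,-1,0,0,0,0,1]

```text
t: 2.25
eef_pos: [0.3511, 0.4325, 0.3039]
tool_rot: [0.0, -0.069, 0.998, 0.0]
contact_force: [-0.6, -0.8, 0.3]
gripper_width: 0.002
grasp_force: 0.0
```

>>> servo_tool:
  motion: [-0.32,-1,0,0,0,0,1,-0.32,-1,0,0,0,0,1,-0.32,-1,0,0,0,0,1,-0.32,-1,0,0,0,0,1,-0.32,-1,0,0,0,0,1]

```text
t: 2.88
eef_pos: [0.3964, 0.3378, 0.3039]
tool_rot: [0.0, -0.069, 0.998, 0.0]
contact_force: [-0.9, -0.6, -0.3]
gripper_width: 0.003
grasp_force: 0.0
```

>>> servo_tool:
  motion: [-0.32,-1,0,0,0,0,1,-0.32,-1,0,0,0,0,1,-0.32,-1,0,0,0,0,1,-0.32,-1,0,0,0,0,1,-0.32,-1,0,0,0,0,1]

```text
t: 3.5
eef_pos: [0.4417, 0.2432, 0.3039]
tool_rot: [0.0, -0.069, 0.998, 0.0]
contact_force: [0.3, -0.1, -0.2]
gripper_width: 0.001
grasp_force: 0.0
```

>>> servo_tool:
  motion: [-0.32,-1,0,0,0,0,1,-0.32,-1,0,0,0,0,1,-0.32,-1,0,0,0,0,1,-0.32,-1,0,0,0,0,1,-0.32,-1,0,0,0,0,1]

```text
t: 4.12
eef_pos: [0.487, 0.1485, 0.3039]
tool_rot: [0.0, -0.069, 0.998, 0.0]
contact_force: [1.3, 0.7, 0.2]
gripper_width: 0.001
grasp_force: 0.0
```

>>> servo_tool:
  motion: [-0.32,-1,0,0,0,0,1,-0.32,-1,0,0,0,0,1,-0.32,-1,0,0,0,0,1,-0.32,-1,0,0,0,0,1,-0.32,-1,0,0,0,0,1]

```text
t: 4.75
eef_pos: [0.5323, 0.0538, 0.3039]
tool_rot: [0.0, -0.069, 0.998, 0.0]
contact_force: [1.2, 0.4, -0.1]
gripper_width: 0.0
grasp_force: 0.0
```

>>> servo_tool:
  motion: [-0.32,-1,0,0,0,0,1,-0.32,-1,0,0,0,0,1,-0.32,-1,0,0,0,0,1,-0.32,-1,0,0,0,0,1,-0.32,-1,0,0,0,0,1]

```text
t: 5.38
eef_pos: [0.5776, -0.0408, 0.3039]
tool_rot: [0.0, -0.069, 0.998, 0.0]
contact_force: [0.5, 0.1, 0.4]
gripper_width: -0.004
grasp_force: 0.0
```

>>> servo_tool:
  motion: [-0.32,-1,0.5,0,0,0,1,-0.32,-1,0.5,0,0,0,1,-0.32,-1,0.5,0,0,0,1,-0.32,-1,0.5,0,0,0,1,-0.32,-1,0.5,0,0,0,1]

```text
t: 6.0
eef_pos: [0.6233, -0.1354, 0.2534]
tool_rot: [0.0, -0.069, 0.998, 0.0]
contact_force: [0.2, 1.3, -0.0]
gripper_width: 0.001
grasp_force: 0.0
```

>>> servo_tool:
  motion: [-0.14,-0.63,0,0,0,0,1,-0.14,-0.62,0,0,0,0,1,0,0,1,0,0,0,1,0,0,0.9,0,0,0,1,0,0,0.4,0,0,0,1]

```text
t: 6.62
eef_pos: [0.631, -0.157, 0.2059]
tool_rot: [-0.002, -0.069, 0.998, 0.001]
contact_force: [-4.4, 1.9, 4.9]
gripper_width: -0.0
grasp_force: 2.5
```

>>> servo_tool:
  motion: [0,0,0.2,0,0,0,1,0,0,0.2,0,0,0,1,0,0,0.05,0,0,0,1]

```text
t: 7.0
eef_pos: [0.632, -0.1576, 0.1989]
tool_rot: [0.0, -0.069, 0.998, 0.0]
contact_force: [-1.6, 2.2, 4.4]
gripper_width: -0.001
grasp_force: 1.8
```

```bash
python3 - <<'E'
from h import *
plan([.632,-.159,.25])
im=save("side","side1")
c=cv2.resize(im[160:280,220:420],None,fx=4,fy=4,interpolation=cv2.INTER_CUBIC);cv2.imwrite("pics/side1c.png",c[:,:,::-1])
E
```

```text
t 7.0 pos [ 0.632  -0.1576  0.1989] yaw 0.138 F [-1.6  2.2  4.4] w -0.001 gf 1.798956748098135
shift units [ 0.01 -0.07 -2.55]
```

View pics/side1c.png

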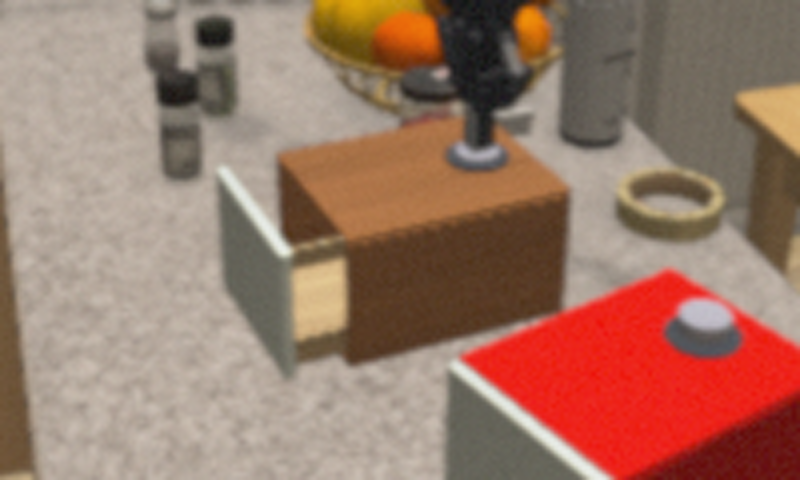

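The crop shows the tray sliding out at about (270,270), so the latch has released. Next I'll raise the arm and go over the salt shaker with the gripper open.

>>> servo_tool:
  motion: [0,0,-1,0,0,0,1,0,0,-1,0,0,0,1,0,0.5,-0.6,0,0,0,0,0.23,1,0,0,0,0,0,0.23,1,0,0,0,0,0]

```text
t: 7.68
eef_pos: [0.6151, -0.1077, 0.2504]
tool_rot: [-0.0, -0.069, 0.998, 0.0]
contact_force: [0.3, -0.2, 0.4]
gripper_width: 0.634
grasp_force: 0.0
```

>>> servo_tool:
  motion: [0.23,1,0,0,0,0,0,0.23,1,0,0,0,0,0,0.23,1,0,0,0,0,0,0.23,1,0,0,0,0,0,0.23,1,0,0,0,0,0]

```text
t: 8.3
eef_pos: [0.579, -0.0128, 0.2509]
tool_rot: [0.0, -0.069, 0.998, -0.0]
contact_force: [-1.0, 0.1, -0.3]
gripper_width: 0.998
grasp_force: 0.0
```

>>> servo_tool:
  motion: [0.23,1,0,0,0,0,0,0.23,1,0,0,0,0,0,0.23,1,0,0,0,0,0,0.23,1,0,0,0,0,0,0.23,1,0,0,0,0,0]

```text
t: 8.93
eef_pos: [0.5424, 0.083, 0.2509]
tool_rot: [0.0, -0.069, 0.998, 0.0]
contact_force: [1.0, -0.1, 0.6]
gripper_width: 0.999
grasp_force: 0.0
```

>>> servo_tool:
  motion: [0.23,1,0,0,0,0,0,0.23,1,0,0,0,0,0,0.23,1,0,0,0,0,0,0.23,1,0,0,0,0,0,0.23,1,0,0,0,0,0]

```text
t: 9.55
eef_pos: [0.5058, 0.1788, 0.2509]
tool_rot: [0.0, -0.069, 0.998, 0.0]
contact_force: [0.6, 0.6, 0.7]
gripper_width: 1.001
grasp_force: 0.0
```

>>> servo_tool:
  motion: [0.23,1,0,0,0,0,0,0.23,1,0,0,0,0,0,0.23,1,0,0,0,0,0,0.23,1,0,0,0,0,0,0,0,0,0,0,0,0]

```text
t: 10.18
eef_pos: [0.4762, 0.2563, 0.2509]
tool_rot: [-0.0, -0.07, 0.998, 0.0]
contact_force: [-0.2, -0.2, 0.5]
gripper_width: 0.999
grasp_force: 0.0
```

```bash
python3 - <<'E'
from h import *
plan([.444,.342,.25])
save("wrist","w2"); print([(x["uv"],x["p"]) for x in bot.boxes_of("wrist","salt_mid")]); print(proj("wrist",[[.444,.342,.09],[.444,.342,0]]))
im=save("top","top2")
c=cv2.resize(im[145:295,170:380],None,fx=3.8,fy=3.8,interpolation=cv2.INTER_CUBIC);cv2.imwrite("pics/top2c.png",c[:,:,::-1])
E
```

```text
t 10.18 pos [0.4762 0.2563 0.2509] yaw 0.141 F [-0.2 -0.2  0.5] w 0.999 gf 0.0
shift units [0.99 4.47 0.05]
[]
[[437.33180102 174.77181646]
 [407.06883091 153.506135  ]]
```

View pics/w2.png

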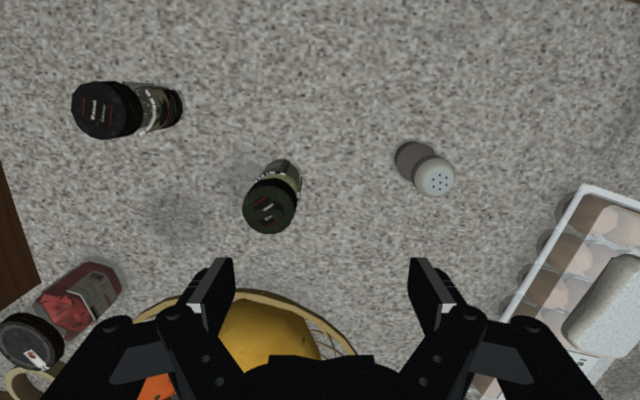

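View pics/top2c.png

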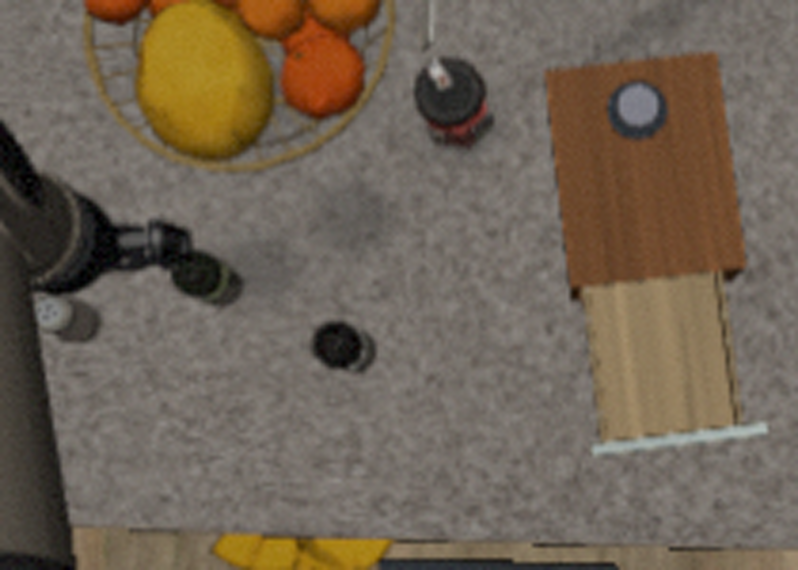

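The wrist view has the salt cap at (436,176), where my estimate predicted (437,175). The top crop shows the tray fully out, with its front panel running from (595,450) to (766,428).

```bash
python3 - <<'E'
from h import *
np.set_printoptions(precision=3,suppress=True)
for z in(.0,.05,.08): print(z,[at_z("wrist",u,z)[:2] for u in((583,185),(545,215),(500,330))])
print("salt",at_z("wrist",(436,176),.09))
f=lambda x,y:((x+.5)/3.8+170-.5,(y+.5)/3.8+145-.5)
a=at_z("top",f(595,450),.117);b=at_z("top",f(766,428),.117);print(a,b)
print("panel mid outer",(a+b)/2,"tray mid",(a+b)/2+.075*np.array([np.cos(.138),np.sin(.138),0]))
C=np.array([.58,-.167]);u=np.array([np.cos(.138),np.sin(.138)]);print("front mid",C-.095*u,"mid",C-.160*u)
plan([.444,.342,.25],.138)
E
```

```text
0.0 [array([0.45, 0.55]), array([0.492, 0.519]), array([0.659, 0.521])]
0.05 [array([0.442, 0.503]), array([0.477, 0.476]), array([0.619, 0.478])]
0.08 [array([0.437, 0.474]), array([0.468, 0.45 ]), array([0.594, 0.452])]
salt [0.445 0.341 0.09 ]
[ 0.345 -0.13   0.117] [ 0.366 -0.271  0.117]
panel mid outer [ 0.356 -0.201  0.117] tray mid [ 0.43  -0.19   0.117]
front mid [ 0.486 -0.18 ] mid [ 0.422 -0.189]
turn az units -0.009291893179328437
t 10.32 pos [0.477 0.254 0.251] yaw 0.137 F [ 0.1 -0.3  0.3] w 1.004 gf 0.0
shift units [1.05 4.61 0.04]
```

>>> servo_tool:
  motion: [0.21,0.92,0,0,0,0,0,0.21,0.92,0,0,0,0,0,0.21,0.92,0,0,0,0,0,0.21,0.92,0,0,0,0,0,0.19,0.9,0,0,0,0,0]

```text
t: 10.95
eef_pos: [0.4436, 0.3439, 0.2508]
tool_rot: [-0.0, -0.069, 0.998, 0.0]
contact_force: [0.2, 0.1, 0.7]
gripper_width: 1.002
grasp_force: 0.0
```

>>> servo_tool:
  motion: [0,0,1,0,0,0,0,0,0,1,0,0,0,0,0,0,1,0,0,0,0,0,0,1,0,0,0,0,0,0,1,0,0,0,0]

```text
t: 11.58
eef_pos: [0.4441, 0.3432, 0.1502]
tool_rot: [0.0, -0.069, 0.998, 0.0]
contact_force: [0.5, -0.8, -0.1]
gripper_width: 1.002
grasp_force: 0.0
```

>>> servo_tool:
  motion: [0,0,1,0,0,0,0,0,0,1,0,0,0,0,0,0,0,0,0,0,0.1]

```text
t: 11.95
eef_pos: [0.4433, 0.3424, 0.1096]
tool_rot: [-0.001, -0.069, 0.998, -0.001]
contact_force: [0.3, 0.1, -0.5]
gripper_width: 0.902
grasp_force: 0.0
```

>>> servo_tool:
  motion: [0,0,0,0,0,0,0.35,0,0,0,0,0,0,0.45,0,0,0,0,0,0,0.6,0,0,0,0,0,0,0.8,0,0,0,0,0,0,0.8]
  grip_force: 30

```text
t: 12.58
eef_pos: [0.4449, 0.3431, 0.112]
tool_rot: [0.001, -0.069, 0.998, 0.001]
contact_force: [-0.8, 1.3, 6.3]
gripper_width: 0.436
grasp_force: 28.8
```

>>> servo_tool:
  motion: [0,0,-0.3,0,0,0,0.8,0,0,-0.7,0,0,0,0.8,0,0,-1,0,0,0,0.8,0,0,-1,0,0,0,0.8,0,0,-1,0,0,0,0.8]

```text
t: 13.2
eef_pos: [0.4442, 0.3422, 0.1923]
tool_rot: [0.0, -0.069, 0.998, 0.0]
contact_force: [-0.3, -0.3, -1.3]
gripper_width: 0.431
grasp_force: 29.1
```

>>> servo_tool:
  motion: [0,0,-1,0,0,0,0.8,0,0,-1,0,0,0,0.8,0,0,-0.7,0,0,0,0.8,0,0,-0.3,0,0,0,0.8,0,0,0,0,0,0,0.8]

```text
t: 13.82
eef_pos: [0.4443, 0.3423, 0.251]
tool_rot: [0.0, -0.069, 0.998, 0.0]
contact_force: [0.3, 0.5, -1.2]
gripper_width: 0.437
grasp_force: 29.1
```

```bash
python3 - <<'E'
from h import *
plan([.43,-.188,.25],.138)
save("wrist","w3");im=save("side","side3")
c=cv2.resize(im[100:240,180:330],None,fx=4,fy=4,interpolation=cv2.INTER_CUBIC);cv2.imwrite("pics/side3c.png",c[:,:,::-1])
E
```

```text
turn az units -0.0024483551271322255
t 13.82 pos [0.4443 0.3423 0.251 ] yaw 0.138 F [ 0.3  0.5 -1.2] w 0.437 gf 29.115890523034977
shift units [  4.35 -26.17   0.05]
```

View pics/side3c.png

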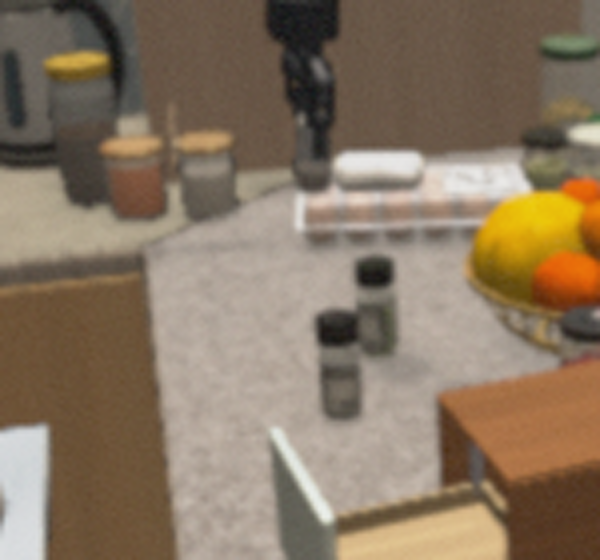

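The side crop shows the shaker hanging upright in the fingers at (312,170), with both jars untouched. Now I'll carry it to the tray.

>>> servo_tool:
  motion: [0,-0.5,0,0,0,0,0.8,0,-0.8,0,0,0,0,0.8,0,-1,0,0,0,0,0.8,0,-1,0,0,0,0,0.8,0,-1,0,0,0,0,0.8]

```text
t: 14.55
eef_pos: [0.4564, 0.2553, 0.251]
tool_rot: [0.0, -0.068, 0.998, -0.0]
contact_force: [0.2, 0.6, -1.9]
gripper_width: 0.433
grasp_force: 29.1
```

>>> servo_tool:
  motion: [0,-1,0,0,0,0,0.8,0,-1,0,0,0,0,0.8,0,-1,0,0,0,0,0.8,0,-1,0,0,0,0,0.8,0,-1,0,0,0,0,0.8]

```text
t: 15.18
eef_pos: [0.4699, 0.1568, 0.251]
tool_rot: [0.0, -0.069, 0.998, 0.0]
contact_force: [0.3, -0.1, -0.3]
gripper_width: 0.434
grasp_force: 29.1
```

>>> servo_tool:
  motion: [0,-1,0,0,0,0,0.8,0,-1,0,0,0,0,0.8,0,-1,0,0,0,0,0.8,0,-1,0,0,0,0,0.8,0,-1,0,0,0,0,0.8]

```text
t: 15.8
eef_pos: [0.4835, 0.0578, 0.2509]
tool_rot: [0.0, -0.069, 0.998, 0.0]
contact_force: [-0.5, 0.5, -0.2]
gripper_width: 0.434
grasp_force: 29.1
```

>>> servo_tool:
  motion: [0.2,-1,0,0,0,0,0.8,0.4,-1,0,0,0,0,0.8,0.4,-1,0,0,0,0,0.8,0.4,-1,0,0,0,0,0.8,0.4,-1,0,0,0,0,0.8]

```text
t: 16.42
eef_pos: [0.4612, -0.0462, 0.251]
tool_rot: [0.0, -0.069, 0.998, 0.0]
contact_force: [-0.5, -0.2, -1.8]
gripper_width: 0.432
grasp_force: 29.1
```

>>> servo_tool:
  motion: [0.5,-1,0,0,0,0,0.8,0.5,-1,0,0,0,0,0.8,0.5,-1,0,0,0,0,0.8,0.5,-1,0,0,0,0,0.8,0.4,-0.8,0,0,0,0,0.8]

```text
t: 17.05
eef_pos: [0.4266, -0.148, 0.251]
tool_rot: [0.0, -0.068, 0.998, 0.0]
contact_force: [0.0, -0.1, -1.4]
gripper_width: 0.433
grasp_force: 29.1
```

>>> servo_tool:
  motion: [0.15,-0.6,0,0,0,0,0.8,0,-0.5,0,0,0,0,0.8,0,0,0,0,0,0,0.8]

```text
t: 17.42
eef_pos: [0.4276, -0.1693, 0.2509]
tool_rot: [0.0, -0.068, 0.998, -0.0]
contact_force: [0.0, -0.2, -1.3]
gripper_width: 0.434
grasp_force: 29.1
```

```bash
python3 - <<'E'
from h import *
plan([.43,-.188,.128],.138)
w=save("wrist","w4");im=save("side","side4")
c=cv2.resize(im[150:290,220:370],(600,560),interpolation=cv2.INTER_CUBIC);cv2.imwrite("pics/side4c.png",c[:,:,::-1])
E
```

```text
turn az units -0.006989263289904901
t 17.43 pos [ 0.4276 -0.1693  0.2509] yaw 0.137 F [ 0.  -0.2 -1.3] w 0.434 gf 29.119418603868326
shift units [ 0.01 -0.94  6.15]
```

View pics/side4c.png

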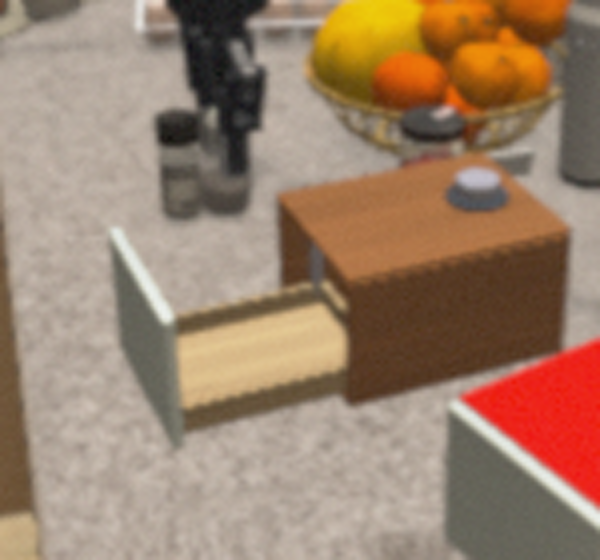

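View pics/w4.png

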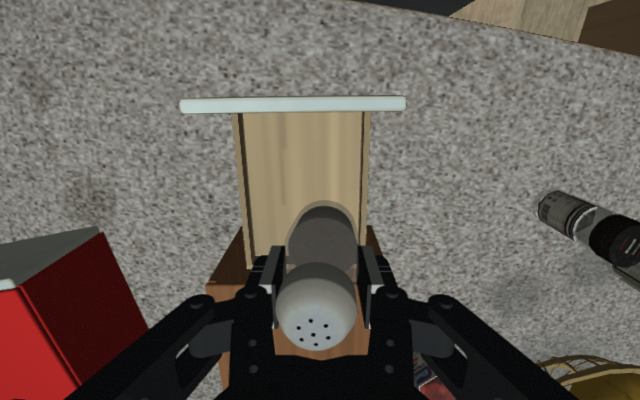

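The side crop shows the shaker clear of the tray at (225,180). The wrist view shows it held upright, with the tray floor between about (245,112) and (362,112) at the panel end.

```bash
python3 - <<'E'
from h import *
np.set_printoptions(precision=3,suppress=True)
p=bot.get_obs()["eef_pos"]
print("shaker base/top proj",proj("wrist",[p-[0,0,.112],p-[0,0,.022]]))
for z,u in((.117,((182,112),(405,108))),(.014,((246,113),(362,113),(252,268)))): print(z,[at_z("wrist",q,z) for q in u])
u=np.array([np.cos(.138),np.sin(.138),0])
a,b=at_z("wrist",(181,104),.117),at_z("wrist",(405,102),.117)
print("tray mid",(a+b)/2+.07*u, np.arctan2(-(b-a)[0],(b-a)[1]))
E
```

```text
shaker base/top proj [[320.597 224.437]
 [320.288 320.743]]
0.117 [array([ 0.37 , -0.268,  0.117]), array([ 0.348, -0.124,  0.117])]
0.014 [array([ 0.375, -0.25 ,  0.014]), array([ 0.359, -0.137,  0.014]), array([ 0.548, -0.232,  0.014])]
tray mid [ 0.424 -0.187  0.117] 0.14404068158964095
```

>>> servo_tool:
  motion: [0.15,-0.45,0.3,0,0,0,0.8,0.15,-0.45,0.7,0,0,0,0.8,0,0,1,0,0,0,0.8,0,0,1,0,0,0,0.8,0,0,1,0,0,0,0.8]

```text
t: 18.15
eef_pos: [0.4232, -0.1879, 0.1693]
tool_rot: [-0.001, -0.069, 0.998, -0.0]
contact_force: [0.7, -0.5, -2.1]
gripper_width: 0.435
grasp_force: 29.1
```

>>> servo_tool:
  motion: [0,0,1,0,0,0,0.8,0,0,0.7,0,0,0,0.8,0,0,0.3,0,0,0,0.8,0,0,0.1,0,0,0,0.8,0,0,0,0,0,0,0.8]

```text
t: 18.77
eef_pos: [0.4241, -0.1876, 0.1292]
tool_rot: [0.0, -0.069, 0.998, -0.0]
contact_force: [-0.2, -0.2, -1.3]
gripper_width: 0.433
grasp_force: 29.1
```

>>> servo_tool:
  motion: [0,0,0.08,0,0,0,0.8,0,0,0,0,0,0,0.8]

```text
t: 19.02
eef_pos: [0.424, -0.1874, 0.1275]
tool_rot: [0.0, -0.069, 0.998, -0.0]
contact_force: [-0.2, 0.4, -1.1]
gripper_width: 0.433
grasp_force: 29.1
```

>>> servo_tool:
  motion: [0,0,0.07,0,0,0,0.8,0,0,0,0,0,0,0.8]

```text
t: 19.27
eef_pos: [0.4241, -0.1875, 0.1261]
tool_rot: [0.0, -0.069, 0.998, -0.0]
contact_force: [-0.1, -0.0, 1.4]
gripper_width: 0.43
grasp_force: 29.4
```

>>> servo_tool:
  motion: [0,0,0.03,0,0,0,0.8,0,0,0,0,0,0,0.55,0,0,0,0,0,0,0.5,0,0,0,0,0,0,0.4,0,0,0,0,0,0,0.25]

```text
t: 19.9
eef_pos: [0.4237, -0.1875, 0.1252]
tool_rot: [-0.0, -0.069, 0.998, 0.0]
contact_force: [0.6, -0.6, 0.9]
gripper_width: 0.75
grasp_force: 0.0
```

>>> servo_tool:
  motion: [0,0,0,0,0,0,0.1,0,0,0,0,0,0,0.1,0,0,-0.5,0,0,0,0.1,0,0,-1,0,0,0,0.1,0,0,-1,0,0,0,0.1]

```text
t: 20.52
eef_pos: [0.4238, -0.1875, 0.1763]
tool_rot: [0.0, -0.069, 0.998, -0.0]
contact_force: [-0.3, -0.3, 0.7]
gripper_width: 0.899
grasp_force: 0.0
```

>>> servo_tool:
  motion: [0,0,-1,0,0,0,0.1,0,0,-1,0,0,0,0.1,0,0,-1,0,0,0,0.1,0,0,-1,0,0,0,0.1,0,0,0,0,0,0,0.1]

```text
t: 21.15
eef_pos: [0.4245, -0.1877, 0.2569]
tool_rot: [0.002, -0.069, 0.998, -0.0]
contact_force: [-0.8, -0.4, -0.0]
gripper_width: 0.897
grasp_force: 0.0
```

```bash
python3 - <<'E'
from h import *
plan([.43,-.188,.25],.138)
w=save("wrist","w5");im=save("side","side5")
c=cv2.resize(im[150:290,220:400],(540,420),interpolation=cv2.INTER_CUBIC);
d=cv2.resize(w,(0,0),fx=.84,fy=.84)[:,100:460][:,:260]
h=min(c.shape[0],d.shape[0]);cv2.imwrite("pics/fin.png",np.hstack([c[:h],d[:h]])[:,:,::-1])
E
```

```text
turn az units -0.0027594662545375277
t 21.15 pos [ 0.4245 -0.1877  0.2569] yaw 0.138 F [-0.8 -0.4 -0. ] w 0.897 gf 0.0
shift units [-0.27 -0.05  0.35]
```

View pics/fin.png

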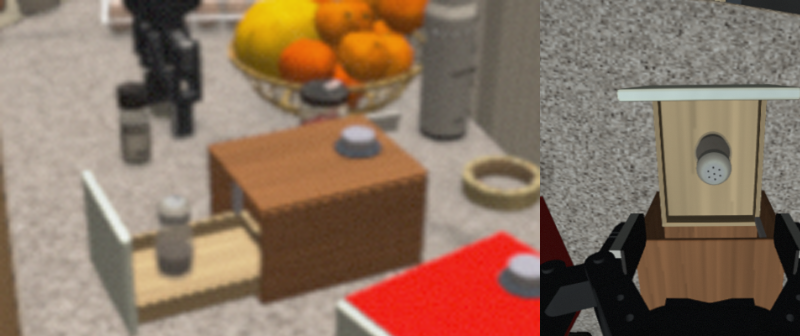

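The shaker stands upright in the open tray, at (175,235) in the side crop and (713,160) in the wrist crop. The gripper is clear of it and of everything else.

```bash
python3 -c "
from station import bot
print(bot.hand_in())"
```

```text
the job is handed in; nothing more can be done
None
```

I pressed the button and the tray sprang fully out; the salt shaker now stands upright in the open tray, the arm never touched the spice jars, and I handed the job in at about 21 s (no verdict was shown).

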